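# Seat the braai blower's impeller and spin it to check that it turns freely

### The arm

A 6-joint arm with a two-finger parallel gripper is mounted at the origin on the work surface. World frame = base frame: x ahead of the robot, y to its left, z up, the work surface at z = 0. Lengths are in m, angles in rad, forces in N, time in s.
With the tool pointing down it reaches from about 0.225 to 0.875 m from the base axis. Payload 3.4 kg.
Tool frame: the origin (TCP) lies between the finger pads; the fingertips stand 8 mm ahead of it and the grasp point (between the pads) lies 11 mm behind it; z points along the fingers, y is the line along which they close (so a half turn about z gives the same grasp; the last joint's range is limited). The gripper opens to 85 mm and grips with 20 to 120 N. Pads are 22 mm wide; open, the fingers measure 114 mm over their backs; the gripper's body (76 mm by 85 mm) begins 54 mm behind the grasp point. The pads swing forward as they close: fully open they stand 13 mm farther back than shut.
Start: joints at [1.176, 0.276, 1.505, -0, 1.361, -0.121], TCP at [0.155, 0.554, 0.239] pointing down, gripper open.
Joint ranges: [-2.89, 2.89], [-0.75, 2.08], [0.22, 2.7], [-1.18, 4.32], [0.11, 2.71], [-2.7, 2.7]. Speed limits (rad/s): [2.57, 2.57, 3.14, 3.14, 3.14, 3.14].

### API

Orientations are given as a unit quaternion [w, x, y, z].
In Python, from rig import manip, optics, finder gives the robot as it stands.
- The arm moves only by the tool servo_tool, never from a script. Its argument "increments" is a list of rows, each a list of 7 numbers: the shift along the tool's x, y, z in cm, then the turn, a rotation vector about the tool's x, y, z in degrees, then the closure, from -1 (fully open) to 1 (shut). In form: [[x, y, z, rx, ry, rz, gripper], ...]. A call has exactly 5 rows; each row shifts and turns the commanded pose from where the row before left it, along the tool's axes as they then stand; what a row does not reach is not made up. A row lasts 1/10 s, in which the tool goes at most 50 mm and 8.59 degrees, less where a joint would pass 70% of its speed; a pose out of reach is approached as far as the arm can. A call is refused whole if a number of a shift passes 5 or a number of a turn 8.59, either way. A call with a gripper value outside its range is refused whole. The fingers move at their own pace and stop on an object; "squeeze" is the grip in N (left out, the last holds). Time passes only in rows, so rows that do not move let the fingers close, or fill a call up. It gives the time, the measured TCP pose, the force, the opening and the grip force at its end, in the units of the state.
- manip.get_state(): the state, without advancing time (a new reading comes with each control period).
- optics.get_image(name): name is "side" or "top"; returns the picture (400x640x3 uint8, red, green, blue); there is no depth.
- optics.get_calibration(name): a dict with "fov_y" (degrees; the focal length in pixels is half the picture's height over the tangent of half this angle, whatever the lens; pixels are square), "cx", "cy" (the principal point, pixels), "world_to_cam" (4x4, takes a point from world to camera coordinates). Camera axes: x right, y down, z forward; pixel columns grow to the right and rows downward; lengths in m; the calibration is good to about 2 mm. A picture is of the moment at which its call begins. get_calibration takes no time and is no camera call.
- manip.sign_off(): hands the job in; it is judged then, once.
Trained networks look in the newest picture that a camera, given by its name, has taken for a name from the list of things; names that differ only in an ending like _2 or _b are one class to them, and where a whole thing is asked for, a point or a joint stands for the part that bears it (a point fixed in the world has none). Each returns a list of dicts, best first, with "p" (0 to 1); they miss things now and then, are a little off and sometimes report something else, mostly with a low value. They report only what shows in the picture. A call takes as long as a camera call. They do not tell look-alikes from the thing itself.
- finder.silhouettes(label, camera): "region" (400x640 bool, what is visible of it) and "box" ([centre column, centre row, width, height] in pixels, round what is visible of it).
- finder.tip_of(label, camera): "at" ([column, row] in pixels: a listed point, or the origin of a listed thing).
The state is a dict: "clock": time; "qpos": joint angles; "qd": joint speeds; "effort": joint torques, N m; "position": TCP position; "ee_rot": TCP orientation; "contact_force": force on the tool from outside, world axes, zero at the start; "moment": the same for the moment, N m; "width": finger opening in m; "gripper_force": force on a finger pad.
Only numpy, scipy, OpenCV 4.12 (cv2) and the standard library are available. Lean on these libraries where they do the work, as an engineer would, in place of code of your own. Each camera call takes 0.05 s, during which the arm holds its last target. There are 200 camera calls.

### The job

The impeller of the charcoal blower was only set loosely on its spindle after cleaning: with the brake still on, feel for its drive pin by turning it by its boss and gently press it fully home. Then swing the brake lever fully off and flick the impeller by a blade so that it coasts by itself, untouched, at a quick half turn a second or more for a second, to show that nothing rubs. Never force anything, and leave the other things on the shelf where they are.

Things in the scene. Friction and masses are not known exactly. Their poses are not given: they have to be found in the camera images.
- blower: open charcoal blower bolted to the shelf: dark steel base plate 150 x 150 x 12 with a low round casing wall (65 radius, top 34 high, open on the lever side) and a low air outlet on its +x side. Origin: on the spindle's axis at the shelf surface, z up. The brake holds the spindle, which creeps slowly under load; with the brake off it turns almost without friction
- spindle_seat (a point): on the spindle's axis, 40 above the shelf: the flat seat, 24 wide, on which the hub stands when home. From it a vertical shaft 10 in diameter rises 30, crossed by a level drive pin 6 thick and 28 long, centred 7 above the seat. The pin is hidden under the hub and its direction is not reported. Two spring balls in the shaft, at the height of the pin, grip the bore
- impeller: loose aluminium impeller, about 0.2 kg, slipped over the shaft. Origin: centre of the hub's underside, z up its axis. Back disc 104 wide, 9 to 12 above the origin; five straight radial blades, 3 thick, from the boss out to radius 53, 11 to 31 above the origin, at 0, 72, 144, 216, 288 degrees from its x axis. The bore has 1 clearance all round on the shaft
- slot (a point): centre of the hub's underside, where a slot 10 wide and 12 deep runs across along the impeller's x axis. It starts resting on the pin, 10 above home and up to 6 degrees tilted. Turned counter-clockwise seen from above by 20 to 66 degrees (plus up to 8 that the braked spindle creeps) it meets the pin, give or take 7. Then pressing with 3 to 15 N takes it 10 down to the seat; over 40 N is too hard. Its weight alone is not enough
- boss_top (a point): centre of the top of the impeller's round boss, 62 above the impeller's origin; the boss is 30 in diameter and free to grip from above over its upper 30
- brake_pivot (a point): the vertical pivot of the brake lever, 42 from the spindle's axis on the blower's -y side; this point is 30 above the shelf
- brake_peg (a point): top of the black upright peg at the end of the brake lever, 12 in diameter, from 35 to 62 above the shelf, 75 from the pivot
- brake (a joint): brake lever, a flat bar 29 to 35 above the shelf: 0 = brake on, bar along the blower's +x; growing angle (rad) swings it clockwise seen from above to its stop at 1.6, bar along the blower's -y, away from the impeller. It stays where it is left; 1 to 3 N at the peg moves it. The brake has let go beyond about 0.8; fully off is at the stop
- pepper_mill: white ceramic pepper mill, 150 tall, 56 wide. Not to be disturbed; origin at the centre of its underside
- twist_box: clear plastic box with a twist cap, 90 x 90 x 106. Not to be disturbed; origin at the centre of its underside
- skewer_vase: glass vase, 140 tall, 84 wide, holding steel kebab skewers up to 270 high. Not to be disturbed; origin at the centre of its underside
- grill_brush: wooden grill brush with brass bristles, 275 long; origin near the joint of handle and head. Not to be disturbed
- cover: the blower's round steel cover, a 140 wide disc lying flat, 10 thick. Not to be disturbed; origin at the centre of its underside
- screwdriver: screwdriver lying flat. Not to be disturbed
- screw_dish: small round steel dish with the cover's screws, 64 wide, 16 high. Not to be disturbed; origin at the centre of its underside
There are look-alikes about, which are no part of the job. What is shaped like the impeller but purple or yellow is not meant.

How it is judged:
On the way, in this order (a step that is already met when the one before it is completed fails the run):
1. the impeller is fully home on the drive pin and level, the brake still on (z of impeller in the frame of blower below 0.0425 m and angle between impeller's own z axis and vertical below 0.06 rad and value of joint brake below 0.5 rad), for 0.2 s.
2. the brake lever is swung off, the impeller still home (z of impeller in the frame of blower below 0.0425 m and angle between impeller's own z axis and vertical below 0.06 rad and value of joint brake above 1.2 rad), for 0.2 s.
3. the impeller, home, coasts untouched at more than 2 rad/s for half a second (all of step 2 and angular speed of impeller above 2 rad/s and contact force between each of the arm, the fingers and impeller below 0.05 N), for 0.5 s.
At the end, for the whole second after the job is handed in: The impeller's origin is less than 42.5 mm above the blower's underside (home is 40) and tilted less than 0.06 rad, the brake lever is past 1.2 rad, the other things are within 20 mm of where they were; the impeller may still be turning (all of step 2 and distance of each of pepper_mill, twist_box, skewer_vase, grill_brush, cover, screwdriver, screw_dish from where it was at the start of the episode below 0.02 m); the robot touches nothing.
It fails at once if the impeller is pushed against the blower with more than 40 N (contact force between impeller and blower above 40 N).
It fails at once if the robot pushes on the blower or its lever with more than 25 N (contact force between any of the arm, the fingers and blower above 25 N).
It fails at once if another thing on the shelf is knocked or shifted by more than 30 mm (distance of any of pepper_mill, twist_box, skewer_vase, grill_brush, cover, screwdriver, screw_dish from where it was at the start of the episode above 0.03 m).
It also fails if it takes over 67 s, if anything falls off the work surface, if the arm or the gripper's body presses on something with over 40 N, if the wrist force passes 120 N, or if a joint passes its speed limit or range.

## Working session

There is one attempt and no reset: what is moved stays moved. The work goes in short steps, Python scripts to look and compute and a tool call to move; the robot and the scene stay as the last step left them, time stands still between calls to the robot, and variables do not carry over. Pictures are saved under pics/ and viewed, at most 12 in all, crops included, and the job is handed in when it is done.

Besides the shell and the picture viewer there is one more tool, called after "Request:" as name(argument=value, ...), one argument or row to a line, values as JSON. servo_tool: Moves the arm, as the interface text tells. Its arguments: {"type":"object","properties":{"increments":{"type":"array","items":{"type":"array","items":{"type":"number"}}},"squeeze":{"type":"number"}},"required":["increments"]}

```bash
mkdir -p pics
cat > h.py <<'E'
import numpy as np, cv2
from rig import manip, optics, finder
def cal(n):
    c=optics.get_calibration(n); f=200/np.tan(np.radians(c["fov_y"])/2)
    return f,c["cx"],c["cy"],np.array(c["world_to_cam"])
def proj(n,p):
    f,cx,cy,T=cal(n); q=T[:3,:3]@np.array(p)+T[:3,3]; return np.array([cx+f*q[0]/q[2],cy+f*q[1]/q[2]])
def ray(n,uv):
    f,cx,cy,T=cal(n); d=T[:3,:3].T@np.array([(uv[0]-cx)/f,(uv[1]-cy)/f,1]); o=-T[:3,:3].T@T[:3,3]; return o,d/np.linalg.norm(d)
def atz(n,uv,z):
    o,d=ray(n,uv); return o+d*(z-o[2])/d[2]
def tri(a,b):
    (o1,d1),(o2,d2)=ray("side",a),ray("top",b)
    s=np.linalg.lstsq(np.c_[d1,-d2],o2-o1,rcond=None)[0]; p,q=o1+d1*s[0],o2+d2*s[1]; return (p+q)/2,np.linalg.norm(p-q)
def save(n,name):
    im=optics.get_image(n); cv2.imwrite("pics/"+name+".png",im[:,:,::-1]); return im
E
python3 - <<'E'
from h import *
for n in("side","top"):
    save(n,n+"0"); f,cx,cy,T=cal(n); print(n,f,cx,cy,(-T[:3,:3].T@T[:3,3]).round(3),T[2,:3].round(2))
    for l in("blower","spindle_seat","impeller","boss_top","brake_pivot","brake_peg","slot"):
        print(l,[(np.round(d["at"],1).tolist(),round(d["p"],2)) for d in finder.tip_of(l,n)[:4]])
print(manip.get_state())
E
```

```text
side 394.8679197875169 312.2967495253431 205.8079365904172 [ 0.061 -0.815  0.743] [ 0.42  0.69 -0.59]
blower [([309.0, 231.6], 0.6)]
spindle_seat [([306.8, 220.9], 0.79), ([207.4, 195.6], 0.38)]
impeller [([266.1, 277.5], 0.82), ([307.7, 218.0], 0.64), ([377.9, 244.0], 0.57), ([348.6, 190.3], 0.51)]
boss_top [([261.7, 260.6], 0.78), ([381.9, 227.4], 0.77)]
brake_pivot [([310.1, 238.9], 0.74)]
brake_peg [([332.9, 220.1], 0.52)]
slot [([306.1, 219.7], 0.72), ([379.7, 245.4], 0.64), ([265.1, 277.8], 0.61), ([303.9, 220.2], 0.37)]
top 441.15331775257914 322.3289317447426 190.0505808209502 [ 0.429 -0.033  1.427] [ 0.06 -0.   -1.  ]
blower [([326.8, 196.0], 0.96)]
spindle_seat [([327.7, 195.2], 0.96)]
impeller [([375.1, 153.8], 0.67), ([352.3, 249.4], 0.56)]
boss_top [([328.4, 192.3], 0.9), ([357.3, 253.0], 0.79), ([379.3, 149.5], 0.56)]
brake_pivot [([337.1, 195.6], 0.67), ([326.4, 195.4], 0.36)]
brake_peg [([346.6, 173.9], 0.5)]
slot [([351.9, 248.6], 0.88), ([325.1, 198.8], 0.86), ([374.8, 155.8], 0.61)]
{'clock': 0.8, 'qpos': array([ 1.17597469e+00,  2.75874308e-01,  1.50488795e+00,  1.67057212e-05,
        1.36073544e+00, -1.21006130e-01]), 'qd': array([-1.40746501e-03, -5.80162939e-04,  7.20050751e-05,  1.57180541e-04,
       -7.33951221e-04,  7.52300446e-04]), 'effort': array([-3.91804369e-04, -4.16589403e+01, -2.46088368e+01,  1.38625314e-04,
       -9.53362496e-05,  1.45669776e-05]), 'position': array([0.15549598, 0.5536002 , 0.23934749]), 'ee_rot': array([4.21139707e-06, 1.36482186e-01, 9.90642524e-01, 4.79935801e-05]), 'contact_force': array([ 0.21092316,  0.40393549, -0.55107724]), 'moment': array([-0.02196957, -0.00586385, -0.03904917]), 'gripper_force': 0.0, 'width': 0.08562098923199365}
```

Run:
```python
import cv2
a=cv2.imread("pics/side0.png")[120:320,180:440];b=cv2.imread("pics/top0.png")[100:300,240:440]
cv2.imwrite("pics/s1.png",cv2.resize(a,(780,600),interpolation=cv2.INTER_CUBIC))
cv2.imwrite("pics/t1.png",cv2.resize(b,(600,600),interpolation=cv2.INTER_CUBIC))
```

```text
(no output)
```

View pics/s1.png

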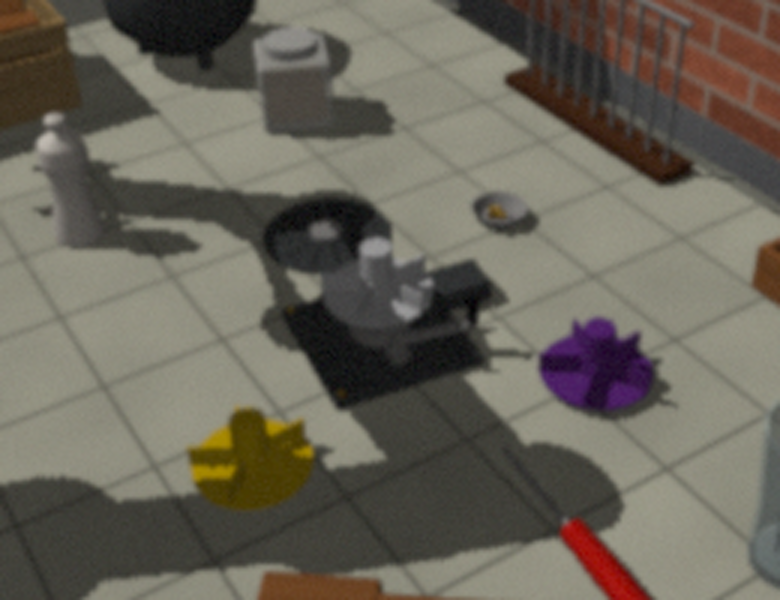

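View pics/t1.png

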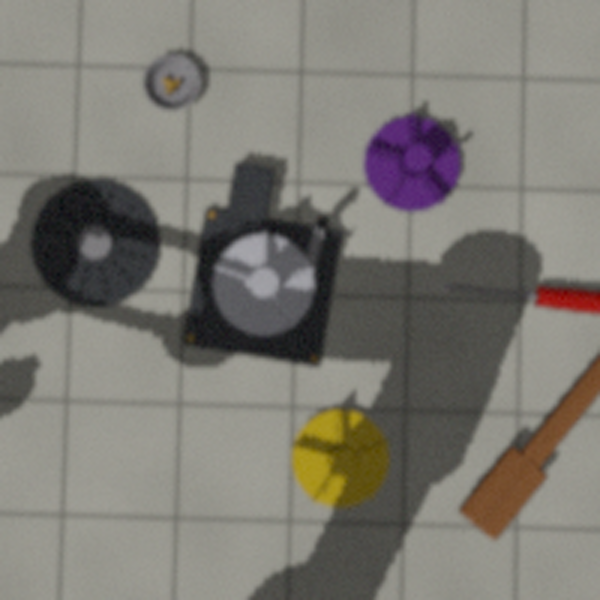

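View pics/side0.png

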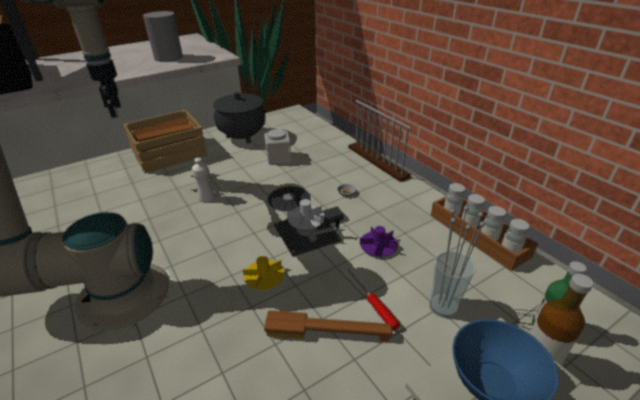

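View pics/top0.png

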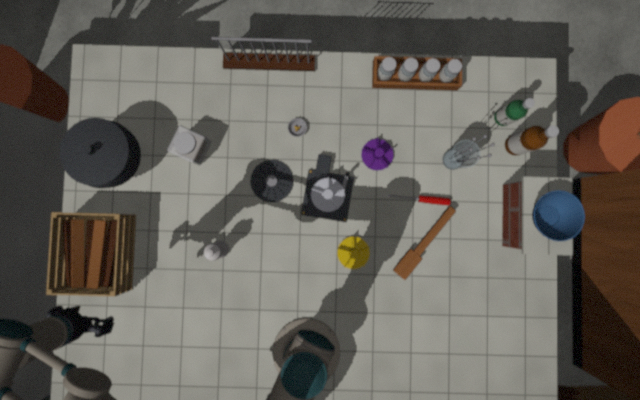

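The blower with its silver impeller is at about (327,194) in the top view. Its outlet points up (world +x), slightly right, and the peg is near (347,174). The yellow and purple impellers are decoys.

Run:
```python
from h import *
t=lambda u,v:(240+u/3,100+v/3)
s=lambda u,v:(180+u/3,120+v/3)
S=[atz("top",t(*p),.012) for p in((212,215),(192,338),(314,357))]
print("screws",np.round(S,4)); c=(S[0]+S[2])/2; print("centre",c, "yaws",[np.degrees(np.arctan2(*d[1::-1])) for d in(S[0]-S[1],)],np.degrees(np.arctan2(*(S[1]-S[2])[1::-1]))-90)
print("screwL",np.linalg.norm(S[0]-S[1]),np.linalg.norm(S[1]-S[2]))
print("boss",tri(s(375,243),t(264,280)),tri(s(375,243),(328.4,192.3)),atz("top",t(263,282),.112),atz("top",(328.4,192.3),.112))
print("seat",tri((306.8,220.9),(327.7,195.2)))
print("peg",tri((332.9,220.1),(346.6,173.9)),atz("top",(346.6,173.9),.062),atz("side",(332.9,220.1),.062))
print("pivot",atz("side",(310.1,238.9),.03))
import cv2
for n in("top","side"):
    for l in ("blower","impeller","boss_top"):
        for d in finder.silhouettes(l,n)[:3]: print(n,l,np.round(d["box"],1),round(d["p"],2), cv2.minAreaRect(np.argwhere(d["region"])[:,::-1].astype(np.float32)))
for l in("pepper_mill","twist_box","cover","screw_dish"):
    print(l,[(atz("top",d["at"],0).round(3)[:2],round(d["p"],2)) for d in finder.tip_of(l,"top")[:2]])
```

```text
screws [[ 0.571   0.0011  0.012 ]
 [ 0.4385  0.0185  0.012 ]
 [ 0.4221 -0.1123  0.012 ]]
centre [ 0.49652382 -0.05558106  0.012     ] yaws [np.float64(-7.45521474496054)] -7.183489858969622
screwL 0.13356485026016246 0.13179234114005597
boss (array([ 0.4974962 , -0.05493445,  0.11493676]), np.float64(0.00018658290081107411)) (array([ 0.49917349, -0.05528702,  0.11469643]), np.float64(0.00308151297332435)) [ 0.4955454  -0.05400234  0.112     ] [ 0.50068871 -0.05604797  0.112     ]
seat (array([ 0.49721039, -0.05639071,  0.04628595]), np.float64(0.004763104523899302))
peg (array([ 0.55850713, -0.10971642,  0.0584733 ]), np.float64(0.00944548935736567)) [ 0.56229106 -0.1118682   0.062     ] [ 0.55150828 -0.11158458  0.062     ]
pivot [ 0.47594522 -0.11203804  0.03      ]
top blower [328.2 189.2  54.6  67. ] 0.66 ((328.6327819824219, 187.72979736328125), (46.55448913574219, 62.93352127075195), 9.7824068069458)
top impeller [326.9 197.4  35.9  35.9] 0.98 ((327.300048828125, 194.4000244140625), (32.199378967285156, 32.64659118652344), 26.56505012512207)
top impeller [378.4 155.2  32.4  32.
[... 762 characters left out ...]
78125, 40.037139892578125), 73.3007583618164)
side impeller [306.9 213.2  35.2  27.5] 0.61 ((305.5, 213.5), (27.0, 37.0), 90.0)
side boss_top [379.5 242.2  37.   31.3] 0.77 ((378.5, 240.5), (31.0, 37.0), 90.0)
side boss_top [263.5 270.8  41.8  34.5] 0.72 ((263.3999938964844, 272.20001220703125), (33.5201416015625, 41.10960388183594), 71.56504821777344)
side boss_top [306.3 215.1  41.   33. ] 0.67 ((305.5, 213.5), (29.0, 37.0), 90.0)
pepper_mill [(array([0.307, 0.286]), 0.74), (array([ 0.491, -0.059]), 0.68)]
twist_box [(array([0.628, 0.38 ]), 0.59), (array([0.544, 0.128]), 0.18)]
cover [(array([0.537, 0.125]), 0.86), (array([ 0.49 , -0.089]), 0.32)]
screw_dish [(array([0.719, 0.047]), 0.56)]
```

Request:
servo_tool(
  increments=[
    [-3.5,-3.5,0,0,0,0,-1],
    [-3.5,-3.5,0,0,0,0,-1],
    [-3.5,-3.5,0,0,0,0,-1],
    [-3.5,-3.5,0,0,0,0,-1],
    [-3.5,-3.5,0,0,0,0,-1],
  ],
  squeeze=20,
)

```text
clock: 1.8
position: [0.2772, 0.3362, 0.2395]
ee_rot: [0.0, 0.136, 0.991, 0.0]
contact_force: [0.6, 0.5, -0.1]
width: 0.0852
gripper_force: 0.0
```

Request:
servo_tool(
  increments=[
    [-3.5,-3.5,0,0,0,0,-1],
    [-3.5,-3.5,0,0,0,0,-1],
    [-3.5,-3.5,0,0,0,0,-1],
    [-3.5,-3.5,0,0,0,0,-1],
    [-3.5,-3.5,0,0,0,0,-1],
  ],
)

```text
clock: 2.3
position: [0.3985, 0.1202, 0.2397]
ee_rot: [0.001, 0.137, 0.991, 0.0]
contact_force: [1.6, 1.2, -0.3]
width: 0.0855
gripper_force: 0.0
```

Request:
servo_tool(
  increments=[
    [-3.5,-3.5,0,0,0,0,-1],
    [-3.5,-3.5,0,0,0,0,-1],
    [-3.5,-3.5,0,0,0,0,-1],
    [-3.5,-3.5,0,0,0,0,-1],
    [-0.4,-0.4,0,0,0,0,-1],
  ],
)

```text
clock: 2.8
position: [0.5006, -0.0607, 0.2391]
ee_rot: [0.001, 0.139, 0.99, -0.001]
contact_force: [-0.0, 1.3, -0.2]
width: 0.0854
gripper_force: 0.0
```

Request:
servo_tool(
  increments=[
    [0,0,0,0,0,8.2,-1],
    [0,0,0,0,0,8.2,-1],
    [0,0,0,0,0,8.2,-1],
    [0,0,0,0,0,8.2,-1],
    [0,0,0,0,0,8.2,-1],
  ],
)

```text
clock: 3.3
position: [0.4971, -0.0548, 0.2393]
ee_rot: [-0.0, 0.477, 0.879, 0.0]
contact_force: [-0.1, -0.4, -0.7]
width: 0.0856
gripper_force: 0.0
```

Request:
servo_tool(
  increments=[
    [0,0,0,0,0,8.2,-1],
    [0,0,0,0,0,8.2,-1],
    [0,0,0,0,0,8.2,-1],
    [0,0,0,0,0,8.2,-1],
    [0,0,0,0,0,0,-1],
  ],
)

```text
clock: 3.8
position: [0.4971, -0.0549, 0.2393]
ee_rot: [-0.0, 0.704, 0.711, 0.0]
contact_force: [-0.4, -0.0, -0.0]
width: 0.0852
gripper_force: 0.0
```

Request:
servo_tool(
  increments=[
    [0,0,4.5,0,0,0,-1],
    [0,0,4.5,0,0,0,-1],
    [0,0,3,0,0,0,-1],
    [0,0,1.4,0,0,0,-1],
    [0,0,1,0,0,0,-1],
  ],
)

```text
clock: 4.3
position: [0.4966, -0.055, 0.0939]
ee_rot: [-0.001, 0.703, 0.711, -0.001]
contact_force: [-0.8, -0.3, -0.1]
width: 0.0853
gripper_force: 0.0
```

Request:
servo_tool(
  increments=[
    [0,0,0,0,0,0,0],
    [0,0,0,0,0,0,0.2],
    [0,0,0,0,0,0,0.2],
    [0,0,0,0,0,0,0.2],
    [0,0,0,0,0,0,0.2],
  ],
)

```text
clock: 4.8
position: [0.498, -0.0557, 0.096]
ee_rot: [0.001, 0.704, 0.71, 0.0]
contact_force: [0.7, -0.5, 0.3]
width: 0.0344
gripper_force: 0.0
```

Request:
servo_tool(
  increments=[
    [0,0,0,0,0,0,0.5],
    [0,0,0,0,0,0,0.5],
    [0,0,0,0,0,0,0.5],
    [0,0,0,0,0,0,0.5],
    [0,0,0,0,0,0,0.5],
  ],
  squeeze=25,
)

```text
clock: 5.3
position: [0.4978, -0.0557, 0.0958]
ee_rot: [0.0, 0.704, 0.71, 0.0]
contact_force: [-0.7, 0.5, 5.6]
width: 0.0292
gripper_force: 26.0
```

Run:
```python
from h import *
s=manip.get_state(); print(s["position"],s["contact_force"],s["moment"],s["width"],s["gripper_force"])
a=save("side","side2")[150:290,230:400]
b=save("top","top2")[120:260,260:400]
im=np.hstack([cv2.resize(a,(510,420)),cv2.resize(b,(280,280))[:280].repeat(1,0) if 0 else cv2.resize(b,(290,420))])
cv2.imwrite("pics/c2.png",im[:,:,::-1])
```

```text
[ 0.49783299 -0.05567041  0.09584859] [-0.69958946  0.513292    5.56268408] [ 0.0179502   0.14916696 -0.02051083] 0.029165458393440723 26.043746173381805
```

View pics/c2.png

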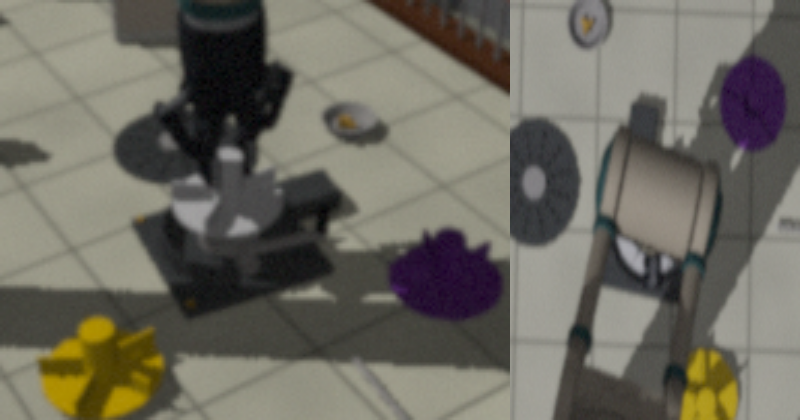

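The grip on the silver boss is good, with a light press of about 5 N on the pin. Next I'll turn counter-clockwise.

Request:
servo_tool(
  increments=[
    [0,0,0,0,0,-3,0.5],
    [0,0,0,0,0,-3,0.5],
    [0,0,0,0,0,-3,0.5],
    [0,0,0,0,0,-3,0.5],
    [0,0,0,0,0,0,0.5],
  ],
)

```text
clock: 5.9
position: [0.4983, -0.0559, 0.0958]
ee_rot: [0.001, 0.626, 0.78, 0.0]
contact_force: [0.0, 0.0, 4.3]
width: 0.029
gripper_force: 26.0
```

Request:
servo_tool(
  increments=[
    [0,0,0,0,0,-1.5,0.5],
    [0,0,0,0,0,-1.5,0.5],
    [0,0,0,0,0,-1.5,0.5],
    [0,0,0,0,0,-1.5,0.5],
    [0,0,0,0,0,0,0.5],
  ],
)

```text
clock: 6.4
position: [0.4984, -0.0558, 0.0958]
ee_rot: [0.001, 0.584, 0.811, 0.0]
contact_force: [0.1, -0.2, 5.1]
width: 0.0295
gripper_force: 26.0
```

Request:
servo_tool(
  increments=[
    [0,0,0.03,0,0,-1,0.5],
    [0,0,0.03,0,0,-1,0.5],
    [0,0,0,0,0,-1,0.5],
    [0,0,0,0,0,-1,0.5],
    [0,0,0,0,0,-1,0.5],
  ],
)

```text
clock: 6.9
position: [0.4987, -0.0559, 0.0957]
ee_rot: [0.001, 0.548, 0.836, 0.001]
contact_force: [0.6, -0.7, 7.9]
width: 0.029
gripper_force: 26.3
```

Request:
servo_tool(
  increments=[
    [0,0,0.04,0,0,-1.5,0.5],
    [0,0,0,0,0,-1.5,0.5],
    [0,0,0,0,0,-1.5,0.5],
    [0,0,0,0,0,-1.5,0.5],
    [0,0,0,0,0,0,0.5],
  ],
)

```text
clock: 7.4
position: [0.499, -0.056, 0.0956]
ee_rot: [0.002, 0.504, 0.864, 0.001]
contact_force: [-0.8, -0.8, 8.5]
width: 0.0291
gripper_force: 26.4
```

Request:
servo_tool(
  increments=[
    [0,0,0.02,0,0,-1.5,0.5],
    [0,0,0,0,0,-1.5,0.5],
    [0,0,0,0,0,-1.5,0.5],
    [0,0,0,0,0,-1.5,0.5],
    [0,0,0,0,0,0,0.5],
  ],
)

```text
clock: 7.9
position: [0.4991, -0.056, 0.0954]
ee_rot: [0.002, 0.458, 0.889, 0.0]
contact_force: [-0.1, -0.1, 9.7]
width: 0.0293
gripper_force: 26.4
```

Request:
servo_tool(
  increments=[
    [0,0,0.02,0,0,-1.5,0.5],
    [0,0,0,0,0,-1.5,0.5],
    [0,0,0,0,0,-1.5,0.5],
    [0,0,0,0,0,-1.5,0.5],
    [0,0,0,0,0,0,0.5],
  ],
)

```text
clock: 8.4
position: [0.4991, -0.056, 0.0952]
ee_rot: [0.002, 0.411, 0.912, 0.0]
contact_force: [0.0, 0.4, 8.3]
width: 0.0288
gripper_force: 26.4
```

Request:
servo_tool(
  increments=[
    [0,0,0.02,0,0,-1.5,0.5],
    [0,0,0,0,0,-1.5,0.5],
    [0,0,0,0,0,-1.5,0.5],
    [0,0,0,0,0,-1.5,0.5],
    [0,0,0,0,0,0,0.5],
  ],
)

```text
clock: 8.9
position: [0.4993, -0.0556, 0.0947]
ee_rot: [0.002, 0.363, 0.932, 0.001]
contact_force: [1.5, 1.3, 7.2]
width: 0.0292
gripper_force: 26.1
```

Request:
servo_tool(
  increments=[
    [0,0,0.05,0,0,0,0.5],
    [0,0,0.05,0,0,0,0.5],
    [0,0,0.03,0,0,0,0.5],
    [0,0,0,0,0,0,0.5],
    [0,0,0,0,0,0,0.5],
  ],
)

```text
clock: 9.4
position: [0.4997, -0.0555, 0.0941]
ee_rot: [0.002, 0.363, 0.932, 0.001]
contact_force: [0.6, 1.4, 11.7]
width: 0.0293
gripper_force: 26.5
```

Request:
servo_tool(
  increments=[
    [0,0,0,0,0,-1.5,0.5],
    [0,0,0,0,0,-1.5,0.5],
    [0,0,0,0,0,-1,0.5],
    [0,0,0,0,0,0,0.5],
    [0,0,0,0,0,0,0.5],
  ],
)

```text
clock: 9.9
position: [0.4998, -0.0551, 0.0934]
ee_rot: [0.002, 0.33, 0.944, 0.001]
contact_force: [1.2, 2.6, 5.3]
width: 0.0293
gripper_force: 26.0
```

Run:
```python
from h import *
s=manip.get_state(); print(s["position"],s["contact_force"],s["moment"],s["qpos"])
a=save("side","side3")[170:260,260:370]
cv2.imwrite("pics/c3.png",cv2.resize(a,(733,600),interpolation=cv2.INTER_CUBIC)[:,:,::-1])
```

```text
[ 0.49975397 -0.05511094  0.09335838] [1.24250916 2.57832987 5.33517718] [ 0.50832321 -0.50713209  0.08918603] [-0.24980087  0.29674667  1.87885454  0.00254631  0.96128976 -1.14850929]
```

View pics/c3.png

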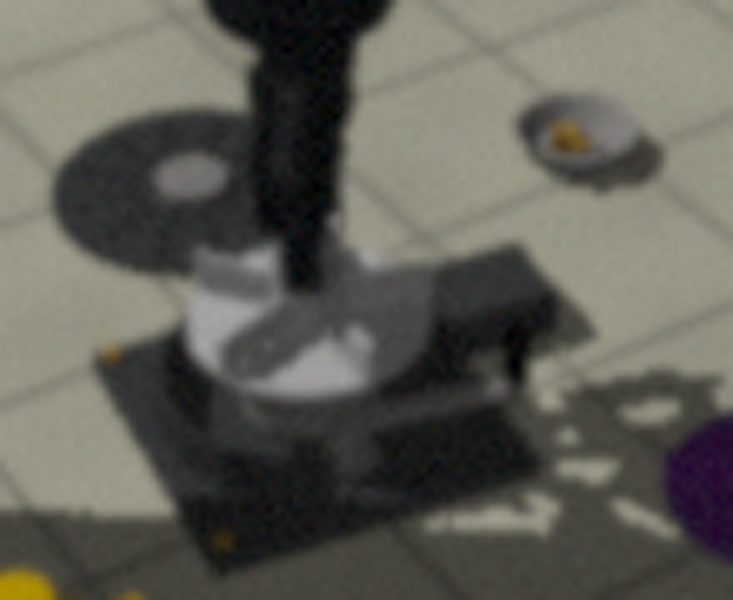

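The impeller is still proud but sinking, and the force dropped while turning, so the slot is meeting the pin. I'll press with a little further turn.

Request:
servo_tool(
  increments=[
    [0,0,0.06,0,0,-1,0.5],
    [0,0,0.06,0,0,-1,0.5],
    [0,0,0.03,0,0,-1,0.5],
    [0,0,0,0,0,0,0.5],
    [0,0,0,0,0,0,0.5],
  ],
)

```text
clock: 10.45
position: [0.4992, -0.0548, 0.0911]
ee_rot: [0.001, 0.306, 0.952, 0.001]
contact_force: [5.3, 4.2, 2.5]
width: 0.0291
gripper_force: 25.7
```

Request:
servo_tool(
  increments=[
    [-0.03,0.1,0.05,0,0,0,0.5],
    [0,0,0.07,0,0,0,0.5],
    [0,0,0.07,0,0,0,0.5],
    [0,0,0.05,0,0,0,0.5],
    [0,0,0,0,0,0,0.5],
  ],
)

```text
clock: 10.95
position: [0.4984, -0.0545, 0.0882]
ee_rot: [-0.0, 0.305, 0.952, 0.0]
contact_force: [3.5, 3.8, 0.6]
width: 0.0291
gripper_force: 25.6
```

Request:
servo_tool(
  increments=[
    [0,0.03,0.05,0,0,0,0.5],
    [0,0,0.05,0,0,0,0.5],
    [0,0,0.05,0,0,0,0.5],
    [0,0,0.05,0,0,0,0.5],
    [0,0,0,0,0,0,0.5],
  ],
)

```text
clock: 11.45
position: [0.4982, -0.0545, 0.0862]
ee_rot: [-0.0, 0.305, 0.952, 0.0]
contact_force: [1.8, 3.7, 1.1]
width: 0.029
gripper_force: 25.7
```

Request:
servo_tool(
  increments=[
    [0,0.02,0.05,0,0,0,0.5],
    [0,0,0.05,0,0,0,0.5],
    [0,0,0.05,0,0,0,0.5],
    [0,0,0.0,0,0,0,0.5],
    [0,0,0,0,0,0,0.5],
  ],
)

```text
clock: 11.95
position: [0.4984, -0.0545, 0.0861]
ee_rot: [0.0, 0.305, 0.952, -0.0]
contact_force: [0.5, 4.7, 11.1]
width: 0.0291
gripper_force: 26.6
```

Request:
servo_tool(
  increments=[
    [0,0,0.02,0,0,0,0.5],
    [0,0,0,0,0,0,0.1],
    [0,0,0,0,0,0,-0.2],
    [0,0,0,0,0,0,-0.4],
    [0,0,-0.5,0,0,0,-0.4],
  ],
)

```text
clock: 12.45
position: [0.4974, -0.0547, 0.0889]
ee_rot: [-0.002, 0.305, 0.952, -0.0]
contact_force: [0.2, -0.7, -0.0]
width: 0.0598
gripper_force: 0.0
```

Request:
servo_tool(
  increments=[
    [0,0,-2,0,0,0,-0.4],
    [0,0,-4,0,0,0,-0.4],
    [0,0,-4,0,0,-8,0],
    [0,0,-2,0,0,-8,0],
    [0,0,0,0,0,-8,0],
  ],
)

```text
clock: 12.95
position: [0.5006, -0.0553, 0.2137]
ee_rot: [0.004, 0.097, 0.995, -0.001]
contact_force: [0.0, -0.4, 0.0]
width: 0.0423
gripper_force: 0.0
```

Run:
```python
from h import *
s=manip.get_state(); print(s["position"],s["width"],s["contact_force"])
S=save("side","side4"); 
for l in("brake_peg","brake_pivot","boss_top","impeller"):
    print(l,[(np.round(d["at"],1).tolist(),round(d["p"],2)) for d in finder.tip_of(l,"side")[:3]])
A=np.array([.4984,-.0545]); 
print("pred boss home",proj("side",[*A,.102]),"up",proj("side",[*A,.112]))
print("pred peg",proj("side",[.5675,-.1057,.062]),proj("side",[.5675,-.1057,.035]), "pivot",proj("side",[.4931,-.0962,.03]))
a=S[160:280,250:400]
cv2.imwrite("pics/c4.png",cv2.resize(a,(750,600),interpolation=cv2.INTER_CUBIC)[:,:,::-1])
```

```text
[ 0.50064856 -0.05530268  0.21365645] 0.042293436078581485 [ 0.00860278 -0.35330109  0.04491236]
brake_peg [([300.4, 329.7], 0.73), ([334.5, 217.1], 0.59)]
brake_pivot [([313.4, 235.2], 0.8)]
boss_top [([303.3, 203.8], 0.86), ([260.9, 258.9], 0.71), ([381.1, 229.8], 0.64)]
impeller [([305.9, 220.7], 0.97), ([265.8, 277.2], 0.72), ([377.5, 246.0], 0.57)]
pred boss home [305.32321534 204.63962281] up [305.20214606 201.69106569]
pred peg [336.42763071 217.03290779] [336.29844314 224.53860813] pivot [312.33538345 233.5114568 ]
```

View pics/c4.png

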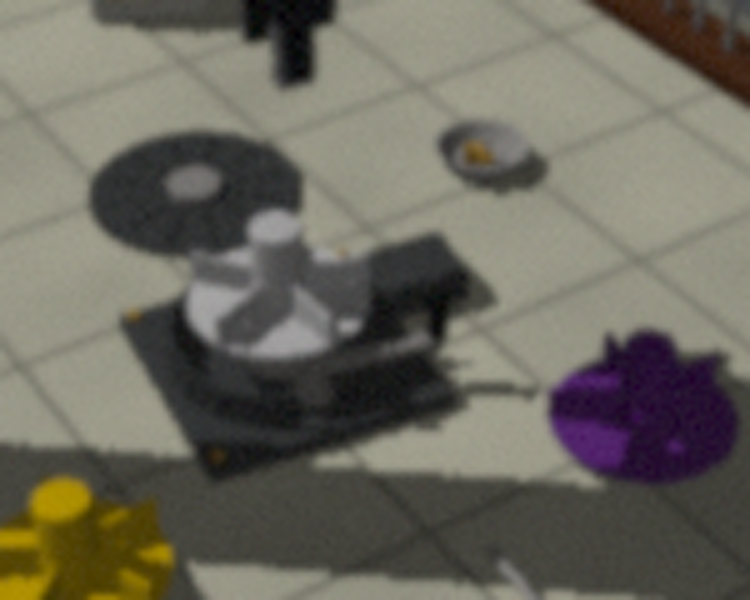

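Request:
servo_tool(
  increments=[
    [-3.9,-1.85,0,0,0,0,0.3],
    [-3.9,-1.85,0,0,0,0,0.3],
    [0,0,0,0,0,-4,0.3],
    [0,0,4,0,0,0,0.3],
    [0,0,3,0,0,0,0.3],
  ],
)

```text
clock: 13.7
position: [0.5674, -0.1065, 0.1378]
ee_rot: [-0.001, 0.066, 0.998, 0.0]
contact_force: [-0.5, 0.3, 0.1]
width: 0.03
gripper_force: 0.0
```

Request:
servo_tool(
  increments=[
    [0,0,0,0,0,0,0.3],
    [0,0,0,0,0,0,0.3],
    [0,0,0,0,0,0,0.3],
    [0,0,0,0,0,0,0.3],
    [0,0,0,0,0,0,0.3],
  ],
)

```text
clock: 14.2
position: [0.5685, -0.1065, 0.1413]
ee_rot: [0.001, 0.065, 0.998, -0.0]
contact_force: [-0.3, 0.2, 0.5]
width: 0.0297
gripper_force: 0.0
```

Run:
```python
from h import *
s=manip.get_state(); print(s["position"],s["width"],s["ee_rot"],s["qpos"])
S=save("side","side5"); 
print([(np.round(d["at"],1).tolist(),round(d["p"],2)) for d in finder.tip_of("brake_peg","side")[:3]])
p=s["position"]; print(proj("side",p+[0,0,-.008]))
cv2.imwrite("pics/c5.png",cv2.resize(S[160:280,250:400],(750,600),interpolation=cv2.INTER_CUBIC)[:,:,::-1])
```

```text
[ 0.56847185 -0.10649501  0.14125767] 0.029661574712497217 [ 1.33923640e-03  6.53264816e-02  9.97863002e-01 -2.94511133e-04] [-3.05513532e-01  3.49686014e-01  1.65163785e+00  7.15352981e-05
  1.13752709e+00 -1.74559361e+00]
[([334.1, 218.6], 0.59)]
[337.25400606 196.16189137]
```

View pics/c5.png

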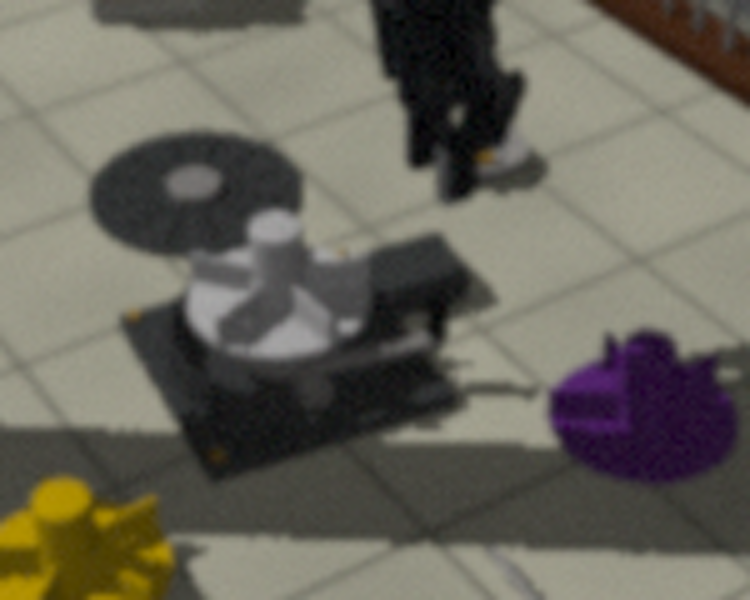

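Request:
servo_tool(
  increments=[
    [0,0,4,0,0,0,0.3],
    [0,0,2.5,0,0,0,0.3],
    [0,0,1,0,0,0,0.3],
    [0,0,0.7,0,0,0,0.3],
    [0,0,0.2,0,0,0,0.3],
  ],
)

```text
clock: 14.8
position: [0.5681, -0.1064, 0.0559]
ee_rot: [0.0, 0.065, 0.998, -0.0]
contact_force: [0.1, -0.2, -0.2]
width: 0.03
gripper_force: 0.0
```

Request:
servo_tool(
  increments=[
    [0,-0.9,0,0,0,0,0.3],
    [0.1,-0.52,0,0,0,4,0.3],
    [0.1,-0.52,0,0,0,4,0.3],
    [0.2,-1.035,0,0,0,8,0.3],
    [0.2,-1.035,0,0,0,8,0.3],
  ],
)

```text
clock: 15.3
position: [0.5531, -0.1442, 0.0571]
ee_rot: [0.001, 0.274, 0.962, 0.0]
contact_force: [-0.4, 1.8, -0.1]
width: 0.0301
gripper_force: 0.6
```

Request:
servo_tool(
  increments=[
    [0.2,-1.035,0,0,0,8,0.3],
    [0.2,-1.035,0,0,0,8,0.3],
    [0.2,-1.035,0,0,0,8,0.3],
    [0.2,-1.035,0,0,0,8,0.3],
    [0.2,-1.035,0,0,0,8,0.3],
  ],
)

```text
clock: 15.8
position: [0.5093, -0.1717, 0.0572]
ee_rot: [0.002, 0.587, 0.81, 0.001]
contact_force: [0.8, 0.9, -0.6]
width: 0.0301
gripper_force: 0.7
```

Request:
servo_tool(
  increments=[
    [0.2,-1.035,0,0,0,8,0.3],
    [0.2,-1.035,0,0,0,8,0.3],
    [0.1,-0.52,0,0,0,4,0.3],
    [0.05,-0.26,0,0,0,2,0.3],
    [0,0,0,0,0,0,0.3],
  ],
)

```text
clock: 16.3
position: [0.4801, -0.1715, 0.0572]
ee_rot: [0.002, 0.728, 0.685, 0.0]
contact_force: [0.3, -0.1, 0.4]
width: 0.0295
gripper_force: 0.1
```

Request:
servo_tool(
  increments=[
    [0.05,-0.3,0,0,0,2,0.3],
    [0.05,-0.3,0,0,0,2,0.3],
    [0,-0.1,0,0,0,0,0.3],
    [0,0,0,0,0,0,0.3],
    [0,0,0,0,0,0,0.3],
  ],
)

```text
clock: 16.8
position: [0.4731, -0.1691, 0.0562]
ee_rot: [0.001, 0.752, 0.66, 0.0]
contact_force: [1.9, -1.0, 0.8]
width: 0.0301
gripper_force: 0.6
```

Request:
servo_tool(
  increments=[
    [0,-0.1,0,0,0,0,0.3],
    [0,-0.1,0,0,0,0,0.3],
    [0,-0.1,0,0,0,0,0.3],
    [0,0,0,0,0,0,0.3],
    [0,0,0,0,0,0,0.3],
  ],
)

```text
clock: 17.3
position: [0.4696, -0.1683, 0.0557]
ee_rot: [0.0, 0.752, 0.659, 0.0]
contact_force: [2.2, -0.7, -0.8]
width: 0.0302
gripper_force: 0.9
```

Request:
servo_tool(
  increments=[
    [0,-0.1,0,0,0,0,0.3],
    [0,-0.1,0,0,0,0,0.3],
    [0,-0.1,0,0,0,0,0.3],
    [0,0,0,0,0,0,0.3],
    [0,0,0,0,0,0,0.3],
  ],
)

```text
clock: 17.8
position: [0.4691, -0.1683, 0.0559]
ee_rot: [0.002, 0.752, 0.659, 0.002]
contact_force: [7.2, 0.7, -4.0]
width: 0.0298
gripper_force: 3.8
```

Request:
servo_tool(
  increments=[
    [0,0.9,0,0,0,0,0.3],
    [0,0.6,0,0,0,0,0.3],
    [0,0,-3,0,0,0,0.3],
    [0,0,-4,0,0,0,0.3],
    [-3,0,-3,0,0,0,1],
  ],
)

```text
clock: 18.3
position: [0.4769, -0.1971, 0.1571]
ee_rot: [-0.002, 0.751, 0.661, 0.0]
contact_force: [1.8, -0.0, -0.1]
width: 0.0166
gripper_force: 0.0
```

Run:
```python
from h import *
s=manip.get_state(); print(s["position"],s["width"])
S=save("side","side6");T=save("top","top6")
print([(np.round(d["at"],1).tolist(),round(d["p"],2)) for d in finder.tip_of("brake_peg","side")[:3]],"pred off",proj("side",[.4836,-.1706,.062]),"boss",[(np.round(d["at"],1).tolist(),round(d["p"],2)) for d in finder.tip_of("boss_top","side")[:3]])
c=np.array([.4984,-.0545,0])
# rectified view of the blade-top plane z=.07: 4 px/mm
w=lambda dx,dy:proj("top",c+[dx,dy,.071])
q=.075; src=np.float32([w(q,q),w(q,-q),w(-q,-q),w(-q,q)])
M=cv2.getPerspectiveTransform(src,np.float32([[0,0],[400,0],[400,400],[0,400]]))
w2=lambda dx,dy:proj("side",c+[dx,dy,.071]); src2=np.float32([w2(q,q),w2(q,-q),w2(-q,-q),w2(-q,q)])
M2=cv2.getPerspectiveTransform(src2,np.float32([[0,0],[400,0],[400,400],[0,400]]))
a=np.hstack([cv2.warpPerspective(T,M,(400,400),flags=cv2.INTER_CUBIC),cv2.warpPerspective(S,M2,(400,400),flags=cv2.INTER_CUBIC)])
cv2.imwrite("pics/c6.png",np.clip(a.astype(float)*1.3,0,255).astype(np.uint8)[:,:,::-1])
```

```text
[ 0.47691905 -0.19707711  0.15710914] 0.016575305526311746
[([319.8, 238.8], 0.64)] pred off [324.19685554 240.92949157] boss [([380.7, 227.5], 0.86), ([305.2, 202.6], 0.59), ([260.2, 261.1], 0.57)]
```

View pics/c6.png

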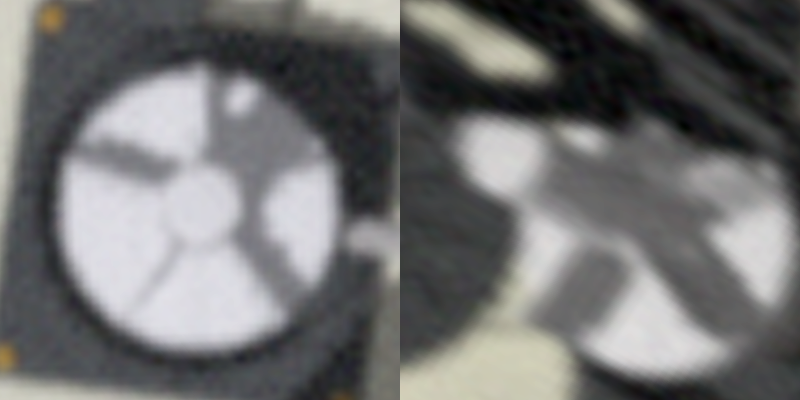

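The peg is at the stop on the −y side, the impeller is home, and its blades sit at about 1, 73, 145, 217 and 289° in world. I'll go to the gap between the 289° and 1° blades on the −y side.

Request:
servo_tool(
  increments=[
    [0,0,0,0,0,-7.5,1],
    [3.3,2.2,0,0,0,0,1],
    [3.3,2.2,0,0,0,0,1],
    [3.1,2.1,0,0,0,0,1],
    [0,0,0,0,0,0,1],
  ],
)

```text
clock: 19.0
position: [0.5429, -0.0981, 0.1537]
ee_rot: [-0.002, 0.705, 0.709, 0.0]
contact_force: [-1.3, -0.5, -0.4]
width: -0.0001
gripper_force: 0.0
```

Request:
servo_tool(
  increments=[
    [0,0,2,0,0,0,1],
    [0,0,2,0,0,0,1],
    [0,0,1,0,0,0,1],
    [0,0,0,0,0,0,1],
    [0,0,0,0,0,0,1],
  ],
)

```text
clock: 19.5
position: [0.5421, -0.1027, 0.1056]
ee_rot: [-0.0, 0.707, 0.707, -0.0]
contact_force: [0.4, 0.2, 0.3]
width: 0.0003
gripper_force: 0.0
```

Run:
```python
from h import *
s=manip.get_state(); p=s["position"]; print(p,s["width"],s["ee_rot"],"rel",(p-[.4984,-.0545,0])*1e3)
S=save("side","side7")
c=np.array([.4984,-.0545,0])
for a in(1,289,217):
    d=np.array([np.cos(np.radians(a)),np.sin(np.radians(a)),0])
    u=[tuple(int(v*8) for v in proj("side",c+d*r+[0,0,.071])) for r in(.045,.053)]
    cv2.line(S,u[0],u[1],(255,0,0),1,cv2.LINE_AA,3)
u=proj("side",p+[0,0,-.008]); cv2.circle(S,tuple(int(v) for v in u),1,(0,255,0),-1)
cv2.imwrite("pics/c7.png",cv2.resize(S[160:280,250:400],(750,600),interpolation=cv2.INTER_CUBIC)[:,:,::-1])
```

```text
[ 0.54209944 -0.10273705  0.10556534] 0.00027854070493769245 [-4.88496446e-04  7.07120251e-01  7.07093106e-01 -2.28801375e-04] rel [ 43.6994369  -48.23704921 105.56533884]
```

View pics/c7.png

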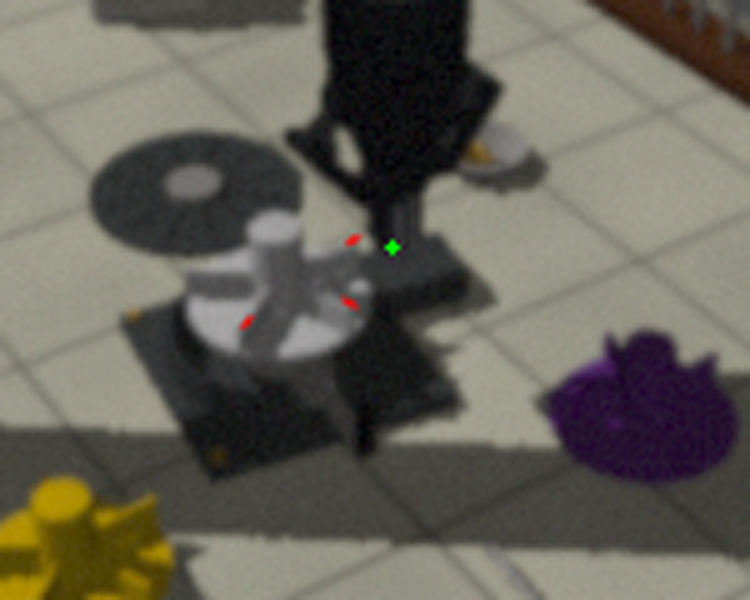

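Request:
servo_tool(
  increments=[
    [0.2,0.8,0,0,0,0,1],
    [0,0,2,0,0,0,1],
    [0,0,1.4,0,0,0,1],
    [0,0,0.6,0,0,0,1],
    [0,0,0,0,0,0,1],
  ],
)

```text
clock: 20.05
position: [0.5506, -0.1005, 0.0655]
ee_rot: [-0.0, 0.707, 0.707, -0.0]
contact_force: [-0.6, 0.3, -0.1]
width: -0.0001
gripper_force: 0.0
```

Request:
servo_tool(
  increments=[
    [0,-1,0,0,0,0,1],
    [0,-2,0,0,0,0,1],
    [0,-2.2,0,0,0,0,1],
    [-2,-1,-4.2,0,0,0,1],
    [-2,0,-4.2,0,0,0,1],
  ],
)

```text
clock: 20.55
position: [0.485, -0.1398, 0.1503]
ee_rot: [-0.002, 0.707, 0.707, -0.001]
contact_force: [1.7, -1.2, 0.1]
width: -0.0002
gripper_force: 0.0
```

Request:
servo_tool(
  increments=[
    [-3,0,-2,0,0,0,1],
    [-3,0,0,0,0,0,1],
    [0,0,0,0,0,0,1],
    [0,0,0,0,0,0,1],
    [0,0,0,0,0,0,1],
  ],
)

```text
clock: 21.05
position: [0.4877, -0.1996, 0.1697]
ee_rot: [-0.001, 0.707, 0.707, 0.0]
contact_force: [0.7, 0.9, -0.0]
width: -0.0
gripper_force: 0.0
```

Run:
```python
from h import *
c=np.array([.4984,-.0545,0]); q=.06
w=lambda dx,dy:proj("top",c+[dx,dy,.071])
src=np.float32([w(q,q),w(q,-q),w(-q,-q),w(-q,q)])
M=cv2.getPerspectiveTransform(src,np.float32([[0,0],[260,0],[260,260],[0,260]]))
L=[];t=[]
for i in range(6):
    t.append(manip.get_state()["clock"]); L.append(cv2.warpPerspective(optics.get_image("top"),M,(260,260),flags=cv2.INTER_CUBIC))
print(t, manip.get_state()["position"])
a=np.vstack([np.hstack(L[:3]),np.hstack(L[3:])]); cv2.imwrite("pics/c8.png",a[:,:,::-1])
```

```text
[21.05, 21.1, 21.15, 21.2, 21.25, 21.3] [ 0.48843946 -0.19998631  0.16959497]
```

View pics/c8.png

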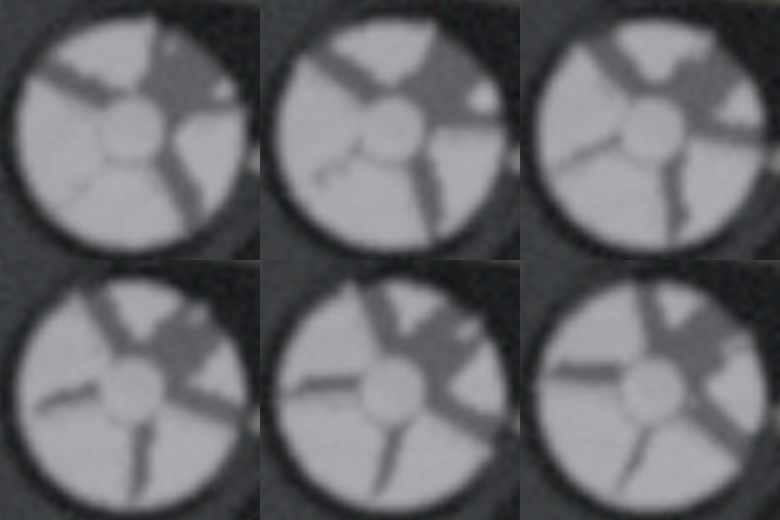

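It coasts untouched at about 3.7 rad/s. I'll let it run one more second with the arm still.

Request:
servo_tool(
  increments=[
    [0,0,0,0,0,0,1],
    [0,0,0,0,0,0,1],
    [0,0,0,0,0,0,1],
    [0,0,0,0,0,0,1],
    [0,0,0,0,0,0,1],
  ],
)

```text
clock: 21.85
position: [0.4885, -0.2007, 0.1698]
ee_rot: [-0.0, 0.707, 0.707, 0.0]
contact_force: [-0.2, -0.6, 0.0]
width: 0.0002
gripper_force: 0.0
```

Run:
```python
from h import *
optics.get_image("side")
for l in("brake_peg","boss_top"): print(l,[(np.round(d["at"],1).tolist(),round(d["p"],2)) for d in finder.tip_of(l,"side")[:3]])
optics.get_image("top")
for l in("pepper_mill","twist_box","cover","screw_dish"): print(l,[(atz("top",d["at"],0).round(3)[:2],round(d["p"],2)) for d in finder.tip_of(l,"top")[:1]])
print(manip.get_state()["clock"]); print(manip.sign_off())
```

```text
brake_peg [([318.8, 241.9], 0.73), ([304.5, 205.3], 0.67)]
boss_top [([261.0, 260.2], 0.83), ([303.4, 203.5], 0.69), ([380.3, 229.8], 0.69)]
pepper_mill [(array([0.312, 0.285]), 0.74)]
twist_box [(array([0.636, 0.382]), 0.72)]
cover [(array([0.541, 0.121]), 0.79)]
screw_dish [(array([0.719, 0.047]), 0.7)]
22.25
the job is handed in; nothing more can be done
None
```

The job is handed in at about 22 s. The impeller looks fully home, the brake lever is at its off stop, and the impeller coasted untouched at about 3.7 rad/s (measured over 0.25 s). The other things I checked had not visibly moved; I didn't re-measure the vase, grill brush and screwdriver. `sign_off` gave no verdict.

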